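Draw the two long sockets from the sprung clip strip

ROBOT

A 7-joint arm with a two-finger parallel gripper is mounted at the origin on the work surface. World frame = base frame: x ahead of the robot, y to its left, z up, the work surface at z = 0. Lengths are in mm, angles in rad, forces in N, time in s.
With the tool pointing down it reaches from about 400 to 900 mm from the base axis. Payload 5.5 kg.
Tool frame: the origin (TCP) lies midway between the tips of the shut fingers; the grasp point (between the pads) lies 19 mm behind it (ctrl.grip_depth is the distance from the TCP to the grasp point, in mm); z points along the fingers, x is the direction in which the jaws open and shut, and the axes are right-handed (so a half turn about z gives the same grasp; the last joint's range is limited). The gripper opens to 85 mm and grips with 20 to 120 N. Pads are 22 mm wide; open, the fingers measure 114 mm over their backs; the gripper's body (76 mm by 85 mm) begins 54 mm behind the grasp point. The pads swing forward as they close: fully open they stand 13 mm farther back than shut.
Start: joints at [1.428, 0.501, -0.427, 1.55, 0.221, 1.138, -0.21], TCP at [256.622, -597.197, 231.31] pointing down, gripper open.
Joint ranges: [-2.88, 2.88], [-0.31, 2.03], [-1.54, 1.56], [0.2, 2.42], [-1.41, 4.55], [0.19, 2.02], [-2.57, 2.57]. Speed limits (rad/s): [2.57, 2.57, 3.14, 3.14, 3.14, 3.14, 3.14].

INTERFACE

Orientations are given as a unit quaternion [w, x, y, z].
In Python, from workcell import ctrl gives the robot as it stands.
- The arm moves only by the shell command python3 -m pendant 'ROWS' [FORCE]. ROWS is text: rows parted by semicolons, each of 7 numbers parted by spaces: the finger opening in mm, from 0 to 85.4, then the shift along the tool's x, y, z in mm, then the turn, a rotation vector about the tool's x, y, z in rad. In form: fingers dx dy dz wx wy wz; .... A call has 1 to 8 rows; each row is the pose to reach, as a shift and turn from the pose commanded when the call began, along the tool's axes at that moment; what a row does not reach only later rows make up. A row lasts 1/12 s, in which the tool goes at most 41.7 mm and 7.16 degrees, less where a joint would pass 70% of its speed; a pose out of reach is approached as far as the arm can. A call with a gripper value outside its range is refused whole. The fingers move at their own pace and stop on an object; FORCE is the grip in N (left out, the last holds). Time passes only in rows, so rows that repeat a pose let the fingers close. It gives the time, the measured TCP pose, the force and the opening at its end, in the units of the state.
- ctrl.state(): the state, without advancing time (a new reading comes with each control period).
- ctrl.read_camera(name): name is "side" or "top"; returns the picture (400x640x3 uint8, blue, green, red); there is no depth.
- ctrl.camera_model(name): a dict with "camera_matrix" (3x3 intrinsics, pixels), "k1" (the pictures are not rectified: a ray, as slopes to the right and down, at radius r is drawn at 1 + k1 r^2 times it, then the intrinsics apply), "T" (4x4, takes a point from camera to world coordinates). Camera axes: x right, y down, z forward; pixel columns grow to the right and rows downward; lengths in mm; the calibration is good to about 2 mm. A picture is of the moment at which its call begins. camera_model takes no time and is no camera call.
- ctrl.close_job(): hands the job in, once; it reports no verdict.
Trained networks look in the newest picture that a camera, given by its name, has taken for a name from the list of things; names that differ only in an ending like _2 or _b are one class to them, and where a whole thing is asked for, a point or a joint stands for the part that bears it (a point fixed in the world has none). Each returns a list of dicts, best first, with "confidence" (0 to 1); they miss things now and then, are a little off and sometimes report something else, mostly with a low value. They report only what shows in the picture. A call takes as long as a camera call. They do not tell look-alikes from the thing itself.
- ctrl.silhouettes(camera, target): "region" (400x640 bool, what is visible of it).
- ctrl.landmark_of(camera, target): "location" ([x, y, z] in mm, in world coordinates, good to about 4 mm: a listed point, or the origin of a listed thing).
The state is a dict: "time_s": time; "joint_pos": joint angles; "joint_vel": joint speeds; "joint_efforts": joint torques, N m; "tool_pos": TCP position; "eef_rot": TCP orientation; "contact_force": force on the tool from outside, world axes, zero at the start; "wrist_torque": the same for the moment, N m; "gripper_width": finger opening in mm.
Only numpy, scipy, OpenCV 4.12 (cv2) and the standard library are available. Lean on these libraries where they do the work, as an engineer would, in place of code of your own. Each camera call takes 0.05 s, during which the arm holds its last target.

TASK

Draw the two holders with the long sockets out of the sprung clip strip and stand them flat on the floor of the tray, one at a time: the first must be in the tray before the second is drawn. Leave the two short ones clipped where they are, and do not disturb the tin in the tray, the adaptor on the strip's apron or the other things lying about.

Things in the scene. Friction and masses are not known exactly. Their poses are not given: they have to be found in the camera images.
- strip: Clip strip, fixed, 262 wide (y), four lanes at y=-90,-30,30,90, each with one socket holder; which is where varies. Origin: underside of the base plate, amid the lanes; z up; -x is the open front, the way out. Base plate 4 thick, x -160 to 40; its front part (x below -20) is a bare apron level with the lane floors. May lie left or right. (mm)
- strip_rollers (a point): Point between the lanes at the sprung steel rollers (strip x=18), which press from both sides into each sled's waist. About 10 N on a holder towards the strip's -x springs it past them after 8 of travel; it may then jump ahead some cm. (mm)
- strip_mouth (a point): Middle of the lanes' mouth (strip x=-20), at apron level. Lane walls reach from here back to x=36; their lips, up to z=19, overhang the sleds' edges: a holder cannot be lifted out, only drawn to -x. A bar closes the rear. After 55 of travel it is clear and can be lifted. (mm)
- long_a: Grey sled 10 thick with a dark steel socket, 24 diameter, standing fixed on it, 60 tall above the sled. Origin: sled's underside; socket axis at x=-8. Sled spans x -40 (front) to 34, y -20 to 20; waist 30 wide at x 8 to 20; round rear lobes. z up. Clipped: origin at x=0, z=4 in the strip's frame, axes parallel to it. 200 g. Long one. (mm)
- long_b: Grey sled 10 thick with a dark steel socket, 24 diameter, standing fixed on it, 60 tall above the sled. Origin: sled's underside; socket axis at x=-8. Sled spans x -40 (front) to 34, y -20 to 20; waist 30 wide at x 8 to 20; round rear lobes. z up. Clipped: origin at x=0, z=4 in the strip's frame, axes parallel to it. 200 g. Long one. (mm)
- short_a: Grey sled 10 thick with a dark steel socket, 24 diameter, standing fixed on it, 32 tall above the sled. Origin: sled's underside; socket axis at x=-8. Sled spans x -40 (front) to 34, y -20 to 20; waist 30 wide at x 8 to 20; round rear lobes. z up. Clipped: origin at x=0, z=4 in the strip's frame, axes parallel to it. 130 g. Short one: stays clipped. (mm)
- short_b: Grey sled 10 thick with a dark steel socket, 24 diameter, standing fixed on it, 32 tall above the sled. Origin: sled's underside; socket axis at x=-8. Sled spans x -40 (front) to 34, y -20 to 20; waist 30 wide at x 8 to 20; round rear lobes. z up. Clipped: origin at x=0, z=4 in the strip's frame, axes parallel to it. 130 g. Short one: stays clipped. (mm)
- tray: Open dark steel tray, fixed, 125 (x) by 220 (y) outside, 30 high, walls and floor 5 thick (inside 115 by 210). Origin: centre of the underside, z up. A holder set down in it has its origin 5 above the tray's. It may lie on either side of the bench, with the strip on the other. (mm)
- tin: Small aluminium tin, 50 in diameter, 40 high, standing loose somewhere in the tray; leave it. Origin: centre of the underside. (mm)
- adaptor: Square-drive adaptor, 26 in diameter, 52 high, standing loose on the strip's apron about 140 in front of the strip's origin, in front of any of the lanes; leave it. Origin: centre of the underside. (mm)
- spray: Spray can, 54 in diameter, 170 high, standing behind the work. Origin: centre of the underside. (mm)
- glue: Glue bottle, 56 in diameter, 130 high, standing behind the work. Origin: centre of the underside. (mm)
- jar: Screw jar, 70 in diameter, 85 high, standing behind the work. Origin: centre of the underside. (mm)
- tape: Roll of tape, 90 in diameter, 24 high, lying on the near right of the bench. Origin: centre of the underside. (mm)
- block: Wooden sanding block, 90 by 45 by 30 high, lying on the near left of the bench. Origin: centre of the underside. (mm)
Things that resemble listed ones, but are neither listed nor needed, are in the scene too. What is shaped like the long_a but purple is not meant.

How it is judged (in metres and radians):
On the way:
1. one long-socket holder stands in the tray while the other is still clipped in the strip (((x of long_a in the frame of tray between -0.045 and 0.045 m and y of long_a in the frame of tray between -0.1 and 0.1 m and z of long_a in the frame of tray between 0.001 and 0.009 m and angle between long_a's own z axis and vertical below 0.1 rad and linear speed of long_a below 0.02 m/s and distance of long_b from where it was at the start of the episode below 0.008 m) or (x of long_b in the frame of tray between -0.045 and 0.045 m and y of long_b in the frame of tray between -0.1 and 0.1 m and z of long_b in the frame of tray between 0.001 and 0.009 m and angle between long_b's own z axis and vertical below 0.1 rad and linear speed of long_b below 0.02 m/s and distance of long_a from where it was at the start of the episode below 0.008 m))), for 0.2 s.
At the end, for the whole second after the job is handed in: Both long-socket holders stand flat on the floor of the tray (origin within 45 mm of the tray's middle along x and 100 mm along y, 1 to 9 mm above its underside, tilted less than 0.1 rad) and are at rest; both short ones are within 8 mm of where they were clipped (x of long_a in the frame of tray between -0.045 and 0.045 m and y of long_a in the frame of tray between -0.1 and 0.1 m and z of long_a in the frame of tray between 0.001 and 0.009 m and angle between each of long_a, long_b's own z axis and vertical below 0.1 rad and linear speed of each of long_a, long_b below 0.02 m/s and x of long_b in the frame of tray between -0.045 and 0.045 m and y of long_b in the frame of tray between -0.1 and 0.1 m and z of long_b in the frame of tray between 0.001 and 0.009 m and distance of each of short_a, short_b from where it was at the start of the episode below 0.008 m); the robot touches nothing.
It fails at once if a short-socket holder is drawn out of its clip (moves more than 20 mm) (distance of any of short_a, short_b from where it was at the start of the episode above 0.02 m).
It fails at once if a bystander (tin, adaptor, spray can, glue, jar, tape, block) is shifted more than 25 mm or knocked over (distance of any of tin, adaptor, spray, glue, jar, tape, block from where it was at the start of the episode above 0.025 m or angle between any of tin, adaptor, spray, glue, jar, tape, block's own z axis and vertical above 0.5 rad).
It also fails if it takes over 54 s, if anything falls off the work surface, if the arm or the gripper's body presses on something with over 40 N, if the wrist force passes 120 N, or if a joint passes its speed limit or range.

## Working session

There is one attempt and no reset: what is moved stays moved. The work goes in short steps, Python scripts to look and compute and a shell command to move; the robot and the scene stay as the last step left them, time stands still between calls to the robot, and variables do not carry over. Pictures are saved under pics/ and viewed, and the job is handed in when it is done.

```bash
ls; mkdir -p pics; python3 - <<'E'
from workcell import ctrl
import cv2
for c in("top","side"):
    cv2.imwrite(f"pics/{c}0.png",ctrl.read_camera(c))
    m=ctrl.camera_model(c);print(c,m)
s=ctrl.state();print(s)
E
```

```text
pics
top {'camera_matrix': array([[419.29742326,   0.        , 316.3219442 ],
       [  0.        , 419.29742326, 200.51110429],
       [  0.        ,   0.        ,   1.        ]]), 'k1': -0.06225799578695939, 'T': array([[-5.77597437e-03, -9.81718138e-01,  1.90252822e-01,
         3.16457142e+02],
       [-9.99982472e-01,  5.42280510e-03, -2.37687404e-03,
        -4.14939199e+00],
       [ 1.30171638e-03, -1.90263216e-01, -9.81732252e-01,
         1.13995805e+03],
       [ 0.00000000e+00,  0.00000000e+00,  0.00000000e+00,
         1.00000000e+00]])}
side {'camera_matrix': array([[374.18853914,   0.        , 318.52145871],
       [  0.        , 374.18853914, 197.24148043],
       [  0.        ,   0.        ,   1.        ]]), 'k1': 0.026825650001311537, 'T': array([[-6.72651639e-01, -4.05915259e-01,  6.18686169e-01,
        -2.18501320e+01],
       [-7.39538212e-01,  3.40579340e-01, -5.80593615e-01,
         5.46900554e+02],
       [ 2.49600803e-02, -8.48079310e-01, -5.29281096e-01,
         5.50207825e+02],
       [ 0.00000000e+00,  0.00000000e+00,  0.00000000e+00,
         1.00000000e+00]])}
{'time_s': 0.1, 'joint_pos': array([ 1.42819401,  0.50176282, -0.42679759,  1.55134339,  0.22082449,
        1.13832087, -0.21029073]), 'joint_vel': array([-0.00104975, -0.0014718 , -0.0004561 , -0.00362646, -0.00104181,
        0.00077941,  0.00016183]), 'joint_efforts': array([-9.86228697e-03, -5.70813131e+01, -5.83806753e+00, -2.81747836e+01,
        1.05036466e-02,  5.65353606e-03,  1.38304949e-05]), 'tool_pos': array([ 256.29260357, -596.6530805 ,  230.35759372]), 'eef_rot': array([-5.02320170e-04,  8.35107463e-01, -5.50086117e-01, -7.32602006e-04]), 'contact_force': array([-0.09849061, -0.08577175,  0.43878531]), 'wrist_torque': array([ 0.02152922, -0.00937476,  0.00706647]), 'gripper_width': 85.90555880407412}
```

View pics/top0.png

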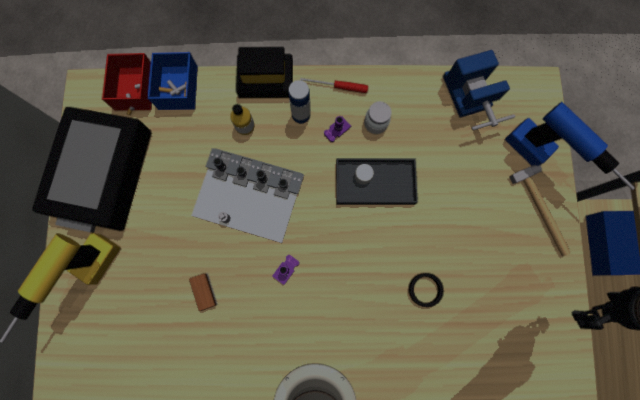

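View pics/side0.png

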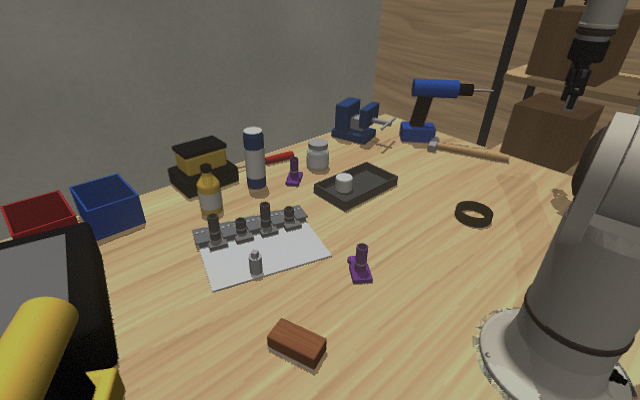

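```bash
cat > h.py <<'E'
from workcell import ctrl
import numpy as np, cv2
M={c:ctrl.camera_model(c) for c in("top","side")}
def proj(c,P):
    m=M[c];T=np.linalg.inv(m["T"]);P=np.atleast_2d(P).astype(float)
    rv,_=cv2.Rodrigues(T[:3,:3])
    return cv2.projectPoints(P,rv,T[:3,3],m["camera_matrix"],np.array([m["k1"],0,0,0]))[0].reshape(-1,2)
def ray(c,px,z):
    m=M[c];u=cv2.undistortPoints(np.array(px,float).reshape(-1,1,2),m["camera_matrix"],np.array([m["k1"],0,0,0])).reshape(-1,2)
    d=np.c_[u,np.ones(len(u))]@m["T"][:3,:3].T;o=m["T"][:3,3]
    return o+d*((z-o[2])/d[:,2])[:,None]
E
python3 - <<'E'
from h import *
for t in("strip","strip_rollers","strip_mouth","long_a","short_a","tray","tin","adaptor"):
    for c in("top","side"):
        for d in ctrl.landmark_of(c,t): print(t,c,round(d["confidence"],2),np.round(d["location"],1))
E
```

```text
strip top 0.82 [610.6 166.7   1.2]
strip side 0.89 [612.7 164.6   3.4]
strip side 0.2 [622.  195.4   4.7]
strip_rollers top 0.67 [627.4 156.2   8.1]
strip_rollers side 0.87 [633.  162.9   9.3]
strip_mouth top 0.94 [594.7 171.7   1.6]
strip_mouth side 0.55 [591.7 171.8   8.1]
long_a top 0.88 [351.1  76.1   1.1]
long_a top 0.71 [742.1 -63.4  -1.6]
long_a top 0.67 [638.  252.9   3.4]
long_a top 0.58 [603.2 139.4   3.4]
long_a side 0.93 [604.5 139.2   6.4]
long_a side 0.88 [740.1 -66.1   0. ]
long_a side 0.65 [638.9 254.1   7.1]
short_a top 0.53 [584.6  79.3   1.2]
short_a side 0.9 [581.6  79.8   2.8]
short_a side 0.61 [622.7 194.1   4. ]
tray top 0.82 [ 5.888e+02 -1.732e+02  3.000e-01]
tray side 0.57 [ 587.9 -173.4    1. ]
tin top 0.55 [ 604.8 -137.7    3.7]
adaptor top 0.63 [487.2 242.3   3.8]
adaptor side 0.73 [491.5 242.5   2.8]
```

```bash
cat > ov.py <<'E'
from h import *
def strip(p): 
    x,y,t=p;c,s=np.cos(t),np.sin(t)
    return lambda q:np.array([[x+c*a-s*b,y+s*a+c*b,z] for a,b,z in q])
def rect(x0,x1,y0,y1,z): return [(x0,y0,z),(x1,y0,z),(x1,y1,z),(x0,y1,z)]
def circ(x,y,r,z): return [(x+r*np.cos(a),y+r*np.sin(a),z) for a in np.linspace(0,6.28,24)]
def draw(im,c,F,pts,col,k,o):
    q=(proj(c,F(pts))-o)*k+k/2
    cv2.polylines(im,[np.round(q).astype(int)],True,col,1,cv2.LINE_AA)
E
python3 - <<'E'
from ov import *
from scipy.optimize import least_squares
L=[((622.5,194.5),30),((638.5,253.5),90),((604,139.3),-30),((583,79.5),-90)]
f=lambda p:np.concatenate([np.array(q)-strip(p)([(0,y,0)])[0,:2] for q,y in L]+[np.array([611.6,165.7])-p[:2]])
r=least_squares(f,[611,166,-.3]);print(r.x,r.fun.round(1))
np.save("strip.npy",r.x)
for t in ("tray","tin","glue","jar","spray"):
  for c in("top","side"):
    for d in ctrl.silhouettes(c,t)[:1]:
        g=d["region"];ys,xs=np.where(g);print(t,c,round(d["confidence"],2),g.sum(),xs.min(),xs.max(),ys.min(),ys.max())
        if t=="tray" and c=="top":
            cn=max(cv2.findContours(g.astype(np.uint8),0,2)[0],key=cv2.contourArea)
            print(cv2.boxPoints(cv2.minAreaRect(cn)))
            w=ray("top",cn.reshape(-1,2)+0.,30)[:,:2].astype(np.float32);rr=cv2.minAreaRect(w);print(rr)
  for c in("top","side"):
    for d in ctrl.landmark_of(c,t)[:2]: print(t,c,d["confidence"],d["location"])
E
```

```text
[ 6.11920000e+02  1.66500000e+02 -3.10168072e-01] [ 1.4 -0.6 -0.9  1.3  1.2  1.4 -1.5 -1.3 -0.3 -0.8]
tray top 0.6 3320 335 415 158 204
[[335. 158.]
 [415. 158.]
 [415. 204.]
 [335. 204.]]
((585.6630249023438, -168.08749389648438), (220.4383087158203, 129.1553497314453), 89.67349243164062)
tray side 0.9 2073 314 397 163 210
tray top 0.82 [588.8, -173.2, 0.3]
tray side 0.57 [587.9, -173.4, 1.0]
tin top 0.69 318 354 373 163 183
tin side 0.73 5220 193 330 206 290
tin top 0.55 [604.8, -137.7, 3.7]
glue top 0.87 542 230 254 104 134
glue top 0.8 [757.9, 199.4, -3.6]
glue top 0.36 [589.7, -170.5, 2.4]
glue side 0.59 [755.4, 192.3, -1.5]
jar top 0.94 688 363 390 102 133
jar side 0.71 650 307 328 139 171
jar top 0.72 [767.1, -180.3, -5.8]
jar top 0.23 [783.6, 36.6, -3.7]
jar side 0.62 [763.3, -181.1, 0.9]
spray top 0.82 770 289 310 81 123
spray side 0.83 1149 243 265 127 189
spray top 0.83 [783.4, 33.7, -2.7]
spray side 0.85 [787.7, 31.7, -0.4]
```

```bash
python3 - <<'E'
from ov import *
S=strip(np.load("strip.npy"));Tr=strip((588,-171.5,0.0))
out=[]
for c,(x0,y0,w,h),k in(("top",(185,130,130,115),5),("side",(185,190,155,110),5),("top",(325,145,105,70),7)):
    im=ctrl.read_camera(c)[y0:y0+h,x0:x0+w]; im=cv2.resize(im,None,fx=k,fy=k,interpolation=cv2.INTER_CUBIC)
    im=cv2.convertScaleAbs(im,alpha=1.5)
    o=np.array([x0,y0])
    D=lambda F,p,col:draw(im,c,F,p,col,k,o)
    D(S,rect(-160,40,-131,131,4),(0,255,0))
    for y in(-90,-30,30,90): D(S,circ(-8,y,12,74 if y in(90,-30) else 46),(0,0,255))
    D(Tr,rect(-62.5,62.5,-110,110,30),(255,255,0));D(Tr,rect(-57.5,57.5,-105,105,5),(255,0,255))
    D(strip((604.8,-137.7,0)),circ(0,0,25,45),(0,255,255))
    cv2.imwrite(f"pics/ov{len(out)}.png",im);out.append(1)
E
```

```text
(no output)
```

View pics/ov0.png

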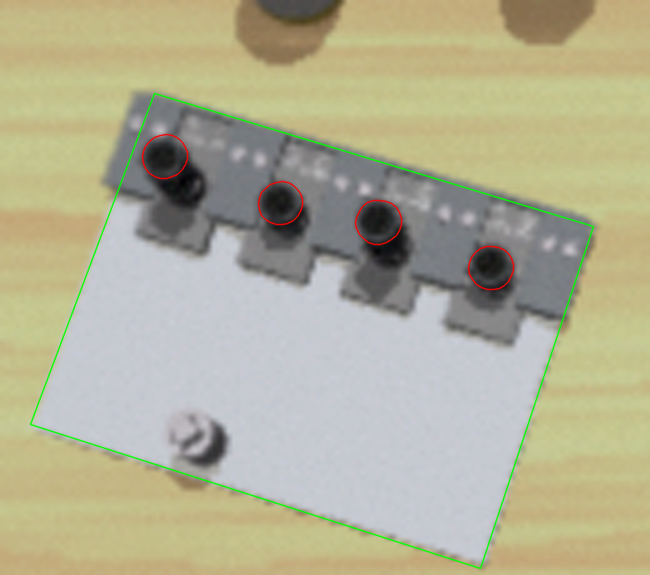

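View pics/ov1.png

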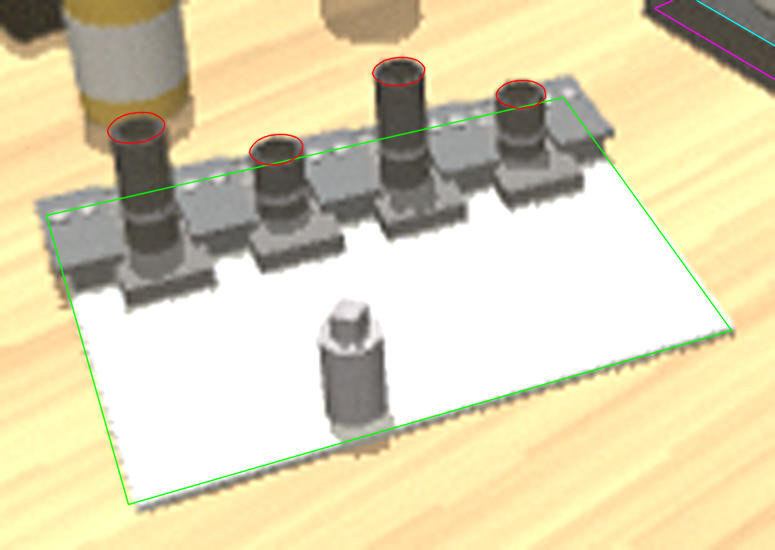

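View pics/ov2.png

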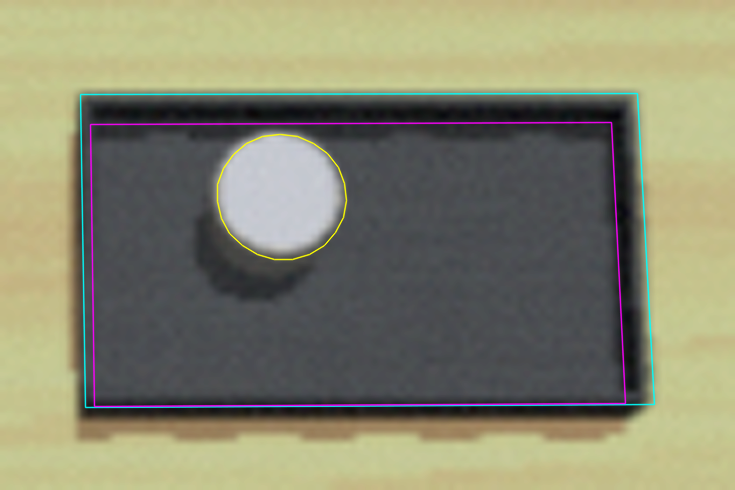

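Candidates: grey long holders at top px (218,162) (lane +90) and (261,174) (lane −30). Grey short ones sit at (241,170) and (283,184). Purple look-alikes are at (339,128) and (287,269). The enlarged crops show the tall sockets in lanes +90 and −30, and the model outline fits them. I start with lane −30.

```bash
cat > plan.py <<'E'
from h import *
from scipy.spatial.transform import Rotation as R
sp=np.load("strip.npy")
def sw(x,y):
    c,s=np.cos(sp[2]),np.sin(sp[2]);return np.array([sp[0]+c*x-s*y,sp[1]+s*x+c*y])
def to(xyz,yaw=None):
    s=ctrl.state();q=s["eef_rot"];r=R.from_quat([q[1],q[2],q[3],q[0]])
    d=r.inv().apply(np.array(xyz)-s["tool_pos"])
    out=[d.round(1)]
    if yaw is not None:
        X=np.array([np.cos(yaw),np.sin(yaw),0]);Z=np.array([0,0,-1.]);t=R.from_matrix(np.c_[X,np.cross(Z,X),Z])
        out.append((r.inv()*t).as_rotvec().round(3))
    print("t",s["time_s"],"pos",s["tool_pos"].round(1),"w",round(s["gripper_width"],1),"F",s["contact_force"].round(1),"j",s["joint_pos"].round(2)); print("shift",*out)
E
python3 - <<'E'
from plan import *
a=sw(-8,-30);b=sw(-8,90);print(a,b,sp)
to([*a,150],sp[2])
E
```

```text
[595.14518095 140.373281  ] [631.77142403 254.64715517] [ 6.11920000e+02  1.66500000e+02 -3.10168072e-01]
t 2.05 pos [ 256.6 -597.2  231.3] w 85.6 F [0.3 1.2 0.1] j [ 1.43  0.5  -0.43  1.55  0.22  1.14 -0.21]
shift [-544.  -602.2   81.3] [-0.    -0.    -0.855]
```

```bash
python3 -m pendant '60 -24 -27 0 0 0 -0.05;60 -48 -54 0 0 0 -0.1;60 -72 -81 0 0 0 -0.15;60 -96 -108 0 0 0 -0.2;60 -120 -135 0 0 0 -0.25;60 -144 -162 0 0 0 -0.3;60 -168 -189 0 0 0 -0.35;60 -192 -216 0 0 0 -0.4' 60; python3 - <<'E'
from plan import *
to([*sw(-8,-30),150],sp[2])
E
```

```text
time_s: 2.72
tool_pos: [379.8, -334.0, 231.6]
eef_rot: [0.0, 0.928, -0.372, 0.0]
contact_force: [0.4, 0.5, -0.2]
gripper_width: 59.9
t 2.7167 pos [ 379.8 -334.   231.6] w 59.9 F [ 0.4  0.5 -0.2] j [ 1.22  0.27 -0.64  1.9   0.19  1.03 -0.26]
shift [-172.1 -491.8   81.3] [ 0.001 -0.001 -0.452]
```

```bash
python3 -m pendant '60 -11 -34 5 0 0 -0.05;60 -22 -68 10 0 0 -0.1;60 -33 -102 15 0 0 -0.15;60 -44 -136 20 0 0 -0.2;60 -55 -170 25 0 0 -0.25;60 -66 -204 30 0 0 -0.3;60 -77 -238 30 0 0 -0.35;60 -88 -272 30 0 0 -0.45' ; python3 - <<'E'
from plan import *
to([*sw(-8,-30),150],sp[2])
E
```

```text
time_s: 3.38
tool_pos: [504.5, -76.9, 201.3]
eef_rot: [0.0, 0.988, -0.156, 0.0]
contact_force: [0.3, 0.6, 0.0]
gripper_width: 60.0
t 3.3833 pos [504.5 -76.9 201.3] w 60.0 F [0.3 0.6 0. ] j [ 0.79  0.36 -0.83  1.92  0.32  1.   -0.5 ]
shift [  19.3 -234.6   51.2] [ 0.    -0.    -0.003]
```

```bash
python3 -m pendant '60 2 -35 4 0 0 0;60 5 -70 8 0 0 0;60 8 -105 12 0 0 0;60 11 -140 20 0 0 0;60 14 -175 30 0 0 0;60 17 -205 40 0 0 0;60 19 -234 50 0 0 0;60 19 -234.6 51 0 0 0' ; python3 - <<'E'
from plan import *
to([*sw(-8,-30),36],sp[2])
for c in("top","side"):
    im=ctrl.read_camera(c); x0,y0=(180,100) if c=="top" else (180,90)
    cv2.imwrite(f"pics/hov_{c}.png",cv2.resize(im[y0:y0+150,x0:x0+200],None,fx=4,fy=4,interpolation=cv2.INTER_CUBIC))
E
```

```text
time_s: 4.05
tool_pos: [594.6, 146.5, 149.2]
eef_rot: [-0.003, 0.988, -0.153, -0.001]
contact_force: [-1.0, 0.4, 1.5]
gripper_width: 60.0
t 4.05 pos [594.6 146.5 149.2] w 60.0 F [-1.   0.4  1.5] j [ 0.27  0.61 -0.77  1.71  0.48  1.01 -0.97]
shift [  2.6   6.2 113.2] [-0.005  0.002  0.002]
```

View pics/hov_side.png

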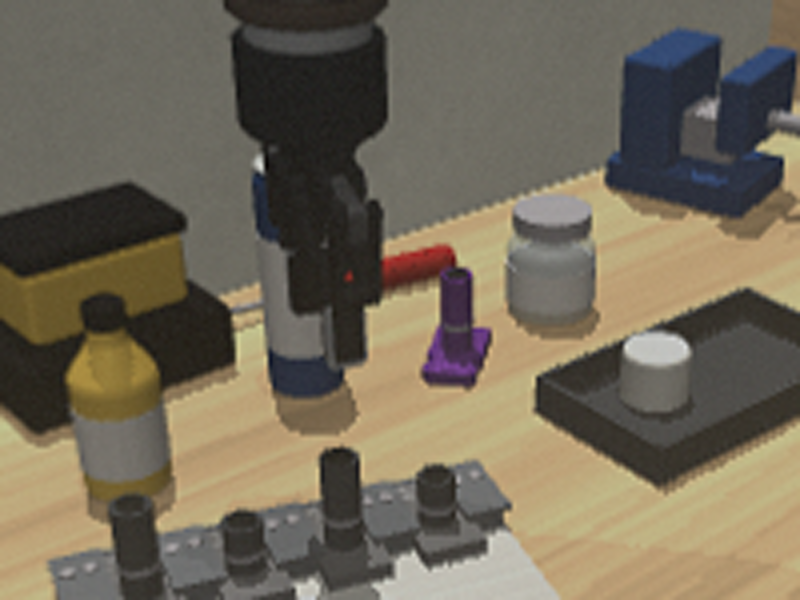

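View pics/hov_top.png

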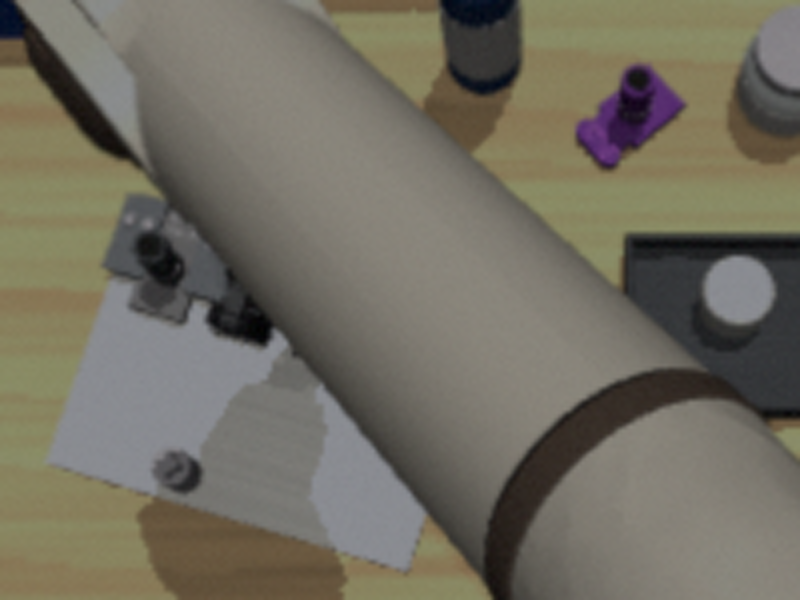

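```bash
python3 - <<'E'
from plan import *
to([*sw(-8,-30),36],sp[2])
E
```

```text
t 4.15 pos [594.3 140.7 149.6] w 60.1 F [-0.  -0.4 -0.6] j [ 0.28  0.61 -0.77  1.72  0.48  1.02 -0.97]
shift [1.100e+00 1.000e-01 1.136e+02] [-0.     0.002 -0.002]
```

Settled on target. Now descend.

```bash
python3 -m pendant '60 0.5 0 20 0 0 0;60 1 0 40 0 0 0;60 1 0 50 0 0 0;60 1 0 55 0 0 0;60 1 0 55 0 0 0'; python3 - <<'E'
from plan import *
im=ctrl.read_camera("side"); x0,y0=200,120
cv2.imwrite(f"pics/d1.png",cv2.resize(im[y0:y0+150,x0:x0+180],None,fx=4,fy=4,interpolation=cv2.INTER_CUBIC))
to([*sw(-8,-30),36],sp[2])
E
```

```text
time_s: 4.57
tool_pos: [595.2, 137.0, 94.5]
eef_rot: [0.001, 0.988, -0.158, -0.001]
contact_force: [0.1, -0.1, -0.3]
gripper_width: 60.2
t 4.6167 pos [595.9 137.6  95.5] w 59.7 F [-0.2  0.3 -0.1] j [ 0.25  0.68 -0.72  1.75  0.54  0.93 -1.01]
shift [-1.6 -2.4 59.5] [ 0.     0.    -0.006]
```

View pics/d1.png

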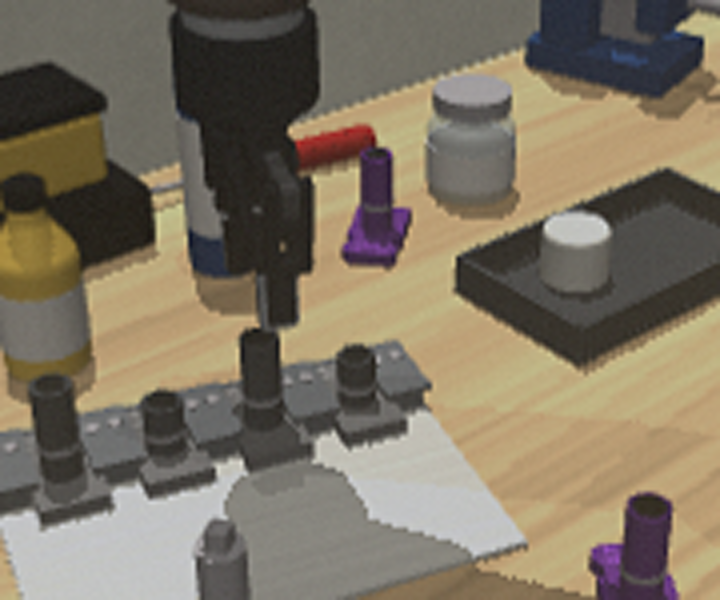

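```bash
python3 -m pendant '60 -1 -2 15 0 0 0;60 -1 -2 30 0 0 0;60 -1 -2 45 0 0 0;60 -1 -2 59 0 0 0;60 -1 -2 59 0 0 0;60 -1 -2 59 0 0 0'; python3 - <<'E'
from plan import *
to([*sw(-8,-30),36],sp[2])
im=ctrl.read_camera("side"); x0,y0=200,150
cv2.imwrite(f"pics/d2.png",cv2.resize(im[y0:y0+120,x0:x0+160],None,fx=5,fy=5,interpolation=cv2.INTER_CUBIC))
E
```

```text
time_s: 5.12
tool_pos: [594.3, 140.6, 34.7]
eef_rot: [0.0, 0.988, -0.157, -0.001]
contact_force: [0.2, -0.3, -0.6]
gripper_width: 59.4
t 5.1167 pos [594.3 140.6  34.7] w 59.4 F [ 0.2 -0.3 -0.6] j [ 0.21  0.76 -0.67  1.77  0.61  0.84 -1.06]
shift [ 0.8 -0.1 -1.3] [ 0.001  0.003 -0.004]
```

View pics/d2.png

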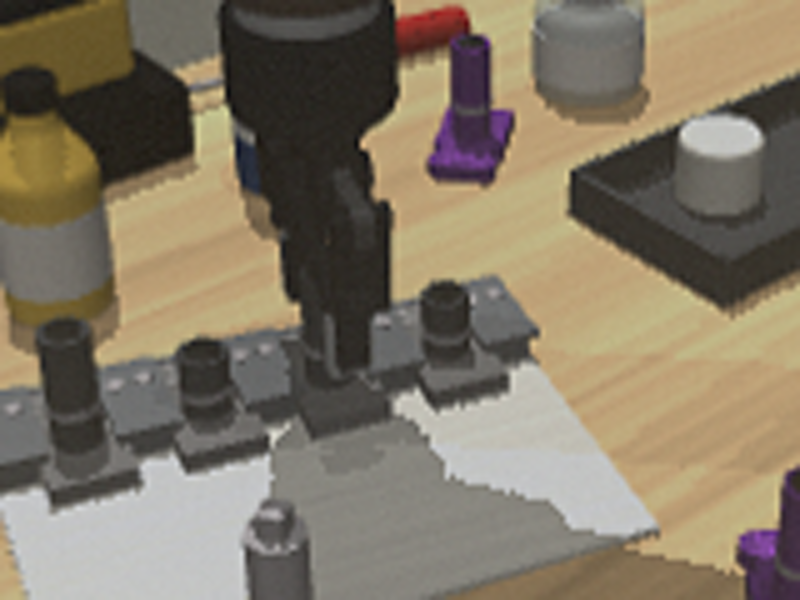

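```bash
python3 -m pendant '15 0 0 0 0 0 0;15 0 0 0 0 0 0;15 0 0 0 0 0 0;15 0 0 0 0 0 0;15 0 0 0 0 0 0;15 0 0 0 0 0 0' 70; python3 -m pendant '15 -1.5 0 0 0 0 0;15 -3 0 0 0 0 0;15 -4.5 0 0 0 0 0;15 -6 0 0 0 0 0' 70
```

```text
time_s: 5.67
tool_pos: [596.3, 141.0, 37.3]
eef_rot: [-0.0, 0.988, -0.157, 0.001]
contact_force: [0.1, -0.1, 6.8]
gripper_width: 22.3
time_s: 6.0
tool_pos: [594.0, 141.4, 37.6]
eef_rot: [-0.001, 0.988, -0.158, 0.004]
contact_force: [8.3, -2.6, 0.3]
gripper_width: 22.5
```

```bash
python3 -m pendant '15 -3 0 0 0 0 0;15 -6 0 0 0 0 0;15 -10 0 0 0 0 0;15 -15 0 0 0 0 0;15 -20 0 0 0 0 0;15 -25 0 0 0 0 0;15 -25 0 0 0 0 0'; python3 - <<'E'
from plan import *
to([*sw(-72,-30),36],sp[2])
im=ctrl.read_camera("side"); x0,y0=200,150
cv2.imwrite(f"pics/d3.png",cv2.resize(im[y0:y0+120,x0:x0+160],None,fx=5,fy=5,interpolation=cv2.INTER_CUBIC))
E
```

```text
time_s: 6.58
tool_pos: [565.8, 151.1, 37.3]
eef_rot: [-0.0, 0.988, -0.156, 0.001]
contact_force: [-1.3, -0.4, 9.3]
gripper_width: 22.0
t 6.5833 pos [565.8 151.1  37.3] w 22.0 F [-1.3 -0.4  9.3] j [ 0.2   0.72 -0.67  1.84  0.61  0.8  -1.11]
shift [-32.8   1.4   1.2] [-0.001 -0.001 -0.004]
```

View pics/d3.png

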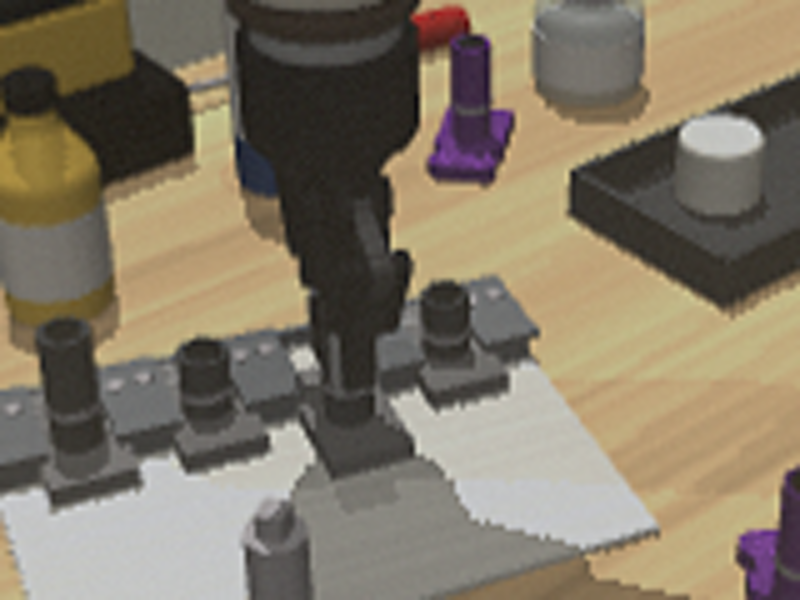

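```bash
python3 -m pendant '15 -6 0 0 0 0 0;15 -12 0 0 0 0 0;15 -19 0 0 0 0 0;15 -26 0 0 0 0 0;15 -33 0 0 0 0 0;15 -39 0 0 0 0 0;15 -39 0 0 0 0 0'; python3 -m pendant '15 0 0 -8 0 0 0;15 0 0 -20 0 0 0;15 0 0 -40 0 0 0;15 0 0 -60 0 0 0;15 0 0 -60 0 0 0;15 0 0 -60 0 0 0' ;python3 - <<'E'
from plan import *
to([588,-171.5-70,150],0)
im=ctrl.read_camera("side"); x0,y0=200,150
cv2.imwrite(f"pics/d4.png",cv2.resize(im[y0:y0+120,x0:x0+160],None,fx=5,fy=5,interpolation=cv2.INTER_CUBIC))
E
```

```text
time_s: 7.22
tool_pos: [528.4, 163.5, 37.2]
eef_rot: [-0.0, 0.988, -0.156, 0.0]
contact_force: [-1.8, 0.2, 10.0]
gripper_width: 22.5
time_s: 7.72
tool_pos: [529.5, 162.4, 97.4]
eef_rot: [-0.0, 0.988, -0.157, 0.001]
contact_force: [0.9, -0.1, -2.3]
gripper_width: 22.6
t 7.7167 pos [529.5 162.4  97.4] w 22.6 F [ 0.9 -0.1 -2.3] j [ 0.23  0.59 -0.75  1.89  0.52  0.86 -1.1 ]
shift [181.  365.8 -52.6] [-0.    -0.002 -0.315]
```

View pics/d4.png

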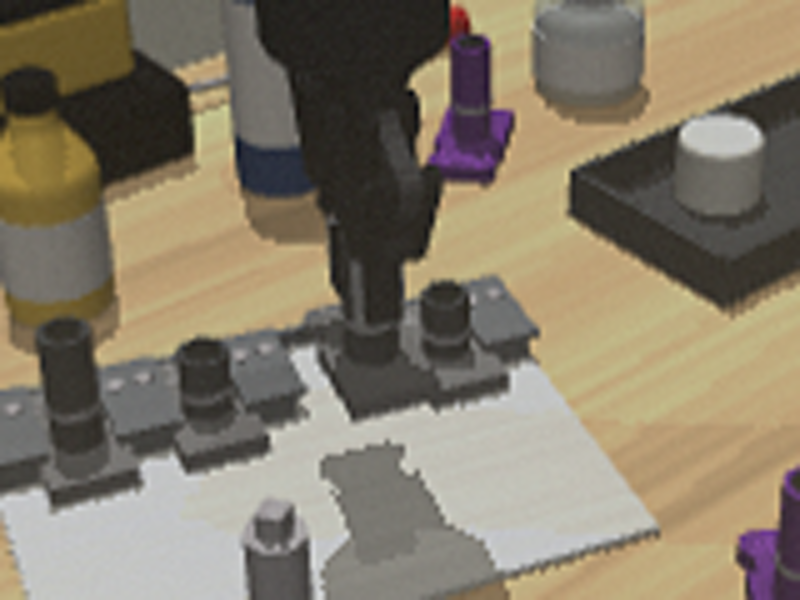

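```bash
python3 -m pendant '15 2 4 -10 0 0 0;15 14 28 -25 0 0 -0.04;15 28 57 -33 0 0 -0.08;15 42 86 -33 0 0 -0.12;15 56 115 -33 0 0 -0.16;15 70 144 -33 0 0 -0.2;15 84 173 -33 0 0 -0.24;15 98 202 -33 0 0 -0.28' ;python3 - <<'E'
from plan import *
to([583,-243,130],0)
E
```

```text
time_s: 8.43
tool_pos: [558.7, -62.1, 128.9]
eef_rot: [-0.0, 1.0, -0.017, -0.001]
contact_force: [0.8, -0.6, -2.1]
gripper_width: 22.5
t 8.4333 pos [558.7 -62.1 128.9] w 22.5 F [ 0.8 -0.6 -2.1] j [ 0.69  0.58 -0.82  1.85  0.52  0.94 -0.4 ]
shift [ 30.3 180.   -1.2] [-0.     0.002 -0.033]
```

```bash
python3 -m pendant '15 5 30 0 0 0 -0.01;15 10 60 0 0 0 -0.02;15 15 90 0 0 0 -0.033;15 20 120 0 0 0 -0.033;15 25 150 0 0 0 -0.033;15 30 172 0 0 0 -0.033;15 30 180 0 0 0 -0.033;15 30 180 0 0 0 -0.033' ;python3 - <<'E'
from plan import *
to([583,-243,130],0)
for c,(x0,y0,w,h) in(("side",(270,60,160,160)),("top",(310,120,140,105))):
    im=ctrl.read_camera(c)
    cv2.imwrite(f"pics/e_{c}.png",cv2.resize(im[y0:y0+h,x0:x0+w],None,fx=3.7,fy=3.7,interpolation=cv2.INTER_CUBIC))
to([583,-243,130],0)
E
```

```text
time_s: 9.1
tool_pos: [581.8, -244.7, 128.2]
eef_rot: [0.0, 1.0, -0.004, -0.001]
contact_force: [0.3, 0.1, -0.4]
gripper_width: 22.7
t 9.1 pos [ 581.8 -244.7  128.2] w 22.7 F [ 0.3  0.1 -0.4] j [ 0.91  0.68 -0.78  1.67  0.55  1.02 -0.07]
shift [ 1.2 -1.7 -1.8] [ 0.     0.002 -0.007]
t 9.2 pos [ 582.5 -239.6  128.8] w 22.2 F [ 0.1  1.9 -3. ] j [ 0.9   0.68 -0.79  1.68  0.55  1.02 -0.07]
shift [ 0.5  3.4 -1.3] [-0.002  0.001 -0.002]
```

View pics/e_side.png

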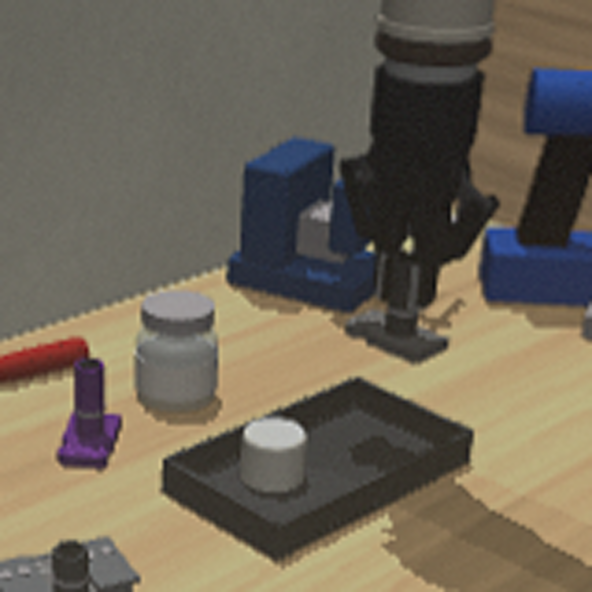

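View pics/e_top.png

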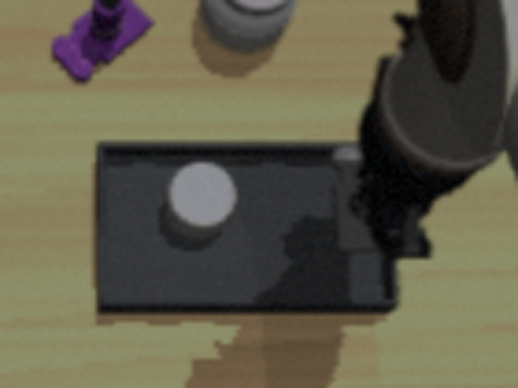

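```bash
python3 -m pendant '15 0 2 20 0 0 0;15 0 2 40 0 0 0;15 0 2 55 0 0 0;15 0 2 68 0 0 0;15 0 2 76 0 0 0;15 0 2 82 0 0 0;15 0 2 82 0 0 0;15 0 2 82 0 0 0' ;python3 - <<'E'
from plan import *
to([583,-243,39],0)
im=ctrl.read_camera("side");x0,y0=270,110
cv2.imwrite(f"pics/f.png",cv2.resize(im[y0:y0+120,x0:x0+150],None,fx=5,fy=5,interpolation=cv2.INTER_CUBIC))
to([583,-243,39],0)
E
```

```text
time_s: 9.87
tool_pos: [583.6, -242.6, 47.5]
eef_rot: [-0.0, 1.0, -0.001, 0.0]
contact_force: [0.0, -0.5, -2.2]
gripper_width: 22.4
t 9.8667 pos [ 583.6 -242.6   47.5] w 22.4 F [ 0.  -0.5 -2.2] j [ 0.86  0.78 -0.72  1.71  0.63  0.9  -0.13]
shift [-0.6  0.4  8.5] [-0.    -0.    -0.002]
t 9.9167 pos [ 583.9 -242.9   48. ] w 22.6 F [ 1.1 -0.3 -1.3] j [ 0.86  0.78 -0.72  1.71  0.63  0.9  -0.13]
shift [-0.9  0.1  9. ] [ 0.    -0.001 -0.002]
```

View pics/f.png

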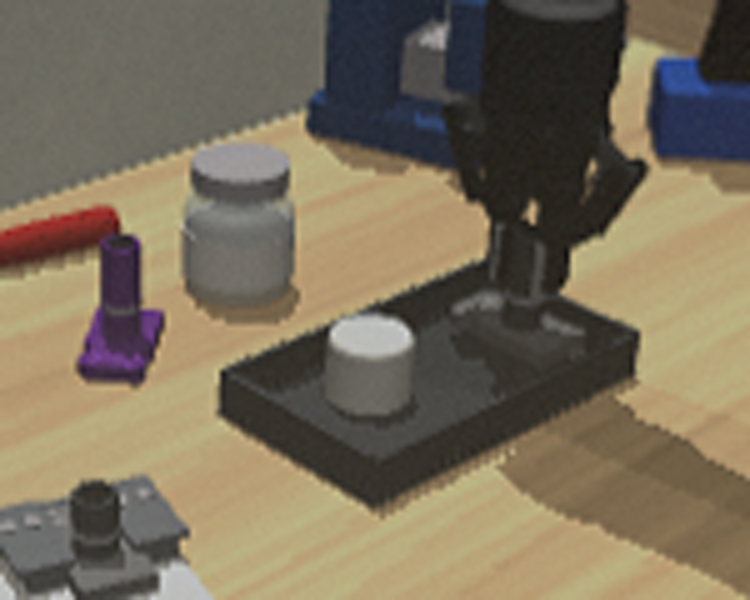

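Inside the walls. Last 10 mm slowly, then release.

```bash
python3 -m pendant '15 0 0 3 0 0 0;15 0 0 6 0 0 0;15 0 0 8 0 0 0;15 0 0 9 0 0 0;15 0 0 9.5 0 0 0;15 0 0 9.5 0 0 0'
```

```text
time_s: 10.42
tool_pos: [583.1, -243.1, 38.3]
eef_rot: [0.0, 1.0, -0.001, -0.0]
contact_force: [-2.8, 0.3, 4.0]
gripper_width: 22.8
```

```bash
python3 -m pendant '60 0 0 0 0 0 0;60 0 0 0 0 0 0;60 0 0 0 0 0 0;60 0 0 -1 0 0 0;60 0 0 -15 0 0 0;60 0 0 -40 0 0 0;60 0 0 -75 0 0 0;60 0 0 -110 0 0 0' ;python3 - <<'E'
from plan import *
im=ctrl.read_camera("side");x0,y0=270,110
cv2.imwrite(f"pics/g.png",cv2.resize(im[y0:y0+120,x0:x0+150],None,fx=5,fy=5,interpolation=cv2.INTER_CUBIC))
for d in ctrl.landmark_of("side","long_a"): print(round(d["confidence"],2),np.round(d["location"],1))
to([*sw(-8,90),150],sp[2])
E
```

```text
time_s: 11.08
tool_pos: [582.7, -242.4, 149.2]
eef_rot: [-0.001, 1.0, -0.001, -0.001]
contact_force: [0.7, 0.1, 0.1]
gripper_width: 59.9
0.96 [354.5  77.1   2.4]
0.85 [635.4 250.6   8.2]
0.81 [ 7.404e+02 -6.720e+01 -6.000e-01]
0.67 [ 593.2 -241.9   10.1]
t 11.1833 pos [ 587.9 -243.4  155.5] w 60.2 F [0.8 0.5 0.9] j [ 0.92  0.65 -0.81  1.66  0.53  1.05 -0.06]
shift [  43.  -498.1    4. ] [ 0.002 -0.011  0.309]
```

View pics/g.png

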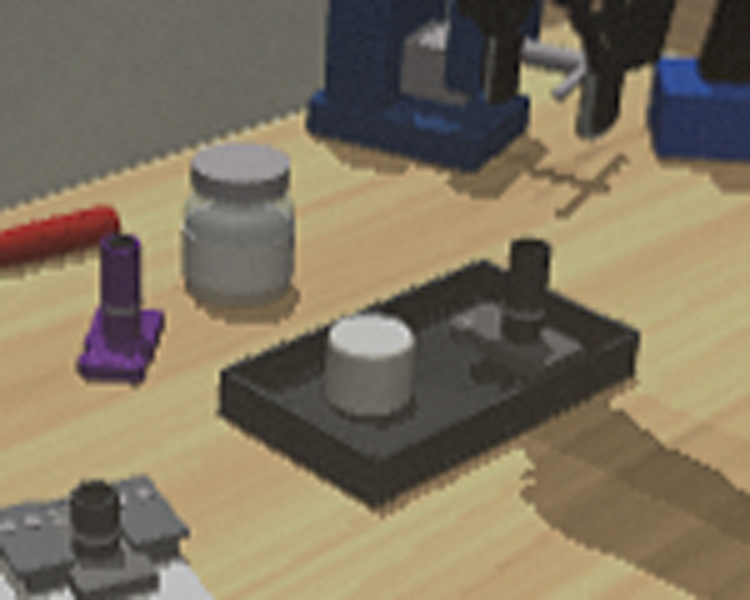

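First holder stands in the tray, near (593, −242). Next I go to the second grey long one in lane +90.

```bash
python3 -m pendant '60 0 -32 -5 0 0 0.04;60 0 -66 -10 0 0 0.08;60 0 -100 -15 0 0 0.12;60 0 -134 -15 0 0 0.16;60 0 -168 -15 0 0 0.2;60 0 -202 -15 0 0 0.24;60 0 -236 -15 0 0 0.28;60 0 -270 -15 0 0 0.31' ;python3 - <<'E'
from plan import *
to([*sw(-8,90),150],sp[2])
E
```

```text
time_s: 11.85
tool_pos: [583.7, 28.8, 163.7]
eef_rot: [0.0, 0.988, -0.156, 0.001]
contact_force: [0.6, 0.5, -0.5]
gripper_width: 59.8
t 11.85 pos [583.7  28.8 163.7] w 59.8 F [ 0.6  0.5 -0.5] j [ 0.5   0.55 -0.79  1.77  0.45  1.01 -0.78]
shift [ -24.  -229.7   13.7] [-0.    -0.001 -0.004]
```

```bash
python3 -m pendant '60 -3 -33 0 0 0 0;60 -7 -66 2 0 0 0;60 -10 -99 4 0 0 0;60 -14 -132 6 0 0 0;60 -17 -165 8 0 0 0;60 -21 -198 11 0 0 0;60 -24 -225 13 0 0 0;60 -24 -229 13 0 0 0' ;python3 -m pendant '60 0 0 20 0 0 0;60 0 0 40 0 0 0;60 0 0 55 0 0 0;60 0 0 55 0 0 0;60 0 0 55 0 0 0'; python3 - <<'E'
from plan import *
im=ctrl.read_camera("side"); x0,y0=160,110
cv2.imwrite(f"pics/h1.png",cv2.resize(im[y0:y0+150,x0:x0+180],None,fx=4,fy=4,interpolation=cv2.INTER_CUBIC))
to([*sw(-8,90),36],sp[2])
E
```

```text
time_s: 12.52
tool_pos: [629.6, 260.3, 150.6]
eef_rot: [-0.003, 0.988, -0.152, -0.0]
contact_force: [-1.2, -0.1, -0.1]
gripper_width: 60.0
time_s: 12.93
tool_pos: [630.7, 251.4, 94.2]
eef_rot: [0.001, 0.988, -0.156, -0.001]
contact_force: [-0.5, 0.7, 0.5]
gripper_width: 60.2
t 12.9833 pos [631.5 252.1  95.4] w 59.7 F [ 0.2 -0.1 -0. ] j [ 0.05  0.78 -0.71  1.56  0.57  1.02 -1.14]
shift [-0.5 -2.5 59.4] [-0.    -0.    -0.002]
```

View pics/h1.png

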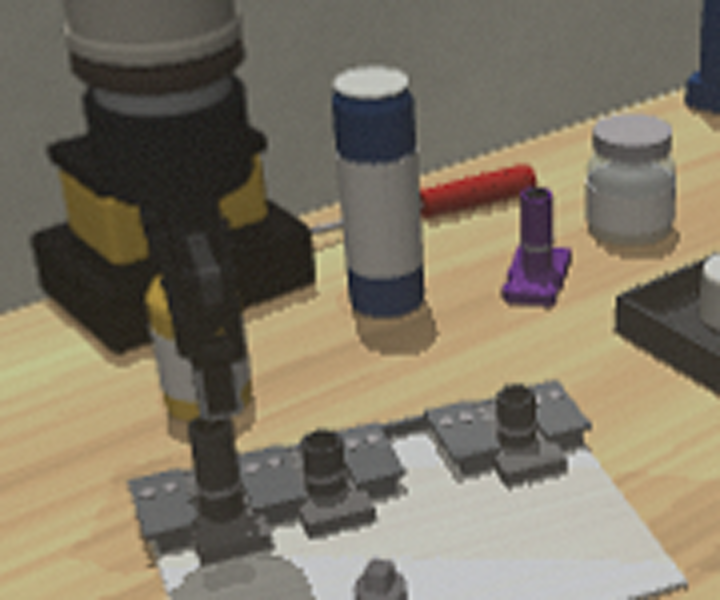

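```bash
python3 -m pendant '60 0 -1 15 0 0 0;60 0 -1.5 30 0 0 0;60 0 -1.5 45 0 0 0;60 0 -1.5 58 0 0 0;60 0 -1.5 58 0 0 0;60 0 -1.5 58 0 0 0'; python3 - <<'E'
from plan import *
to([*sw(-8,90),36],sp[2])
im=ctrl.read_camera("side"); x0,y0=160,150
cv2.imwrite(f"pics/h2.png",cv2.resize(im[y0:y0+120,x0:x0+160],None,fx=5,fy=5,interpolation=cv2.INTER_CUBIC))
E
```

```text
time_s: 13.48
tool_pos: [630.6, 253.3, 35.1]
eef_rot: [0.001, 0.988, -0.155, -0.001]
contact_force: [-0.0, -0.1, 0.0]
gripper_width: 59.7
t 13.4833 pos [630.6 253.3  35.1] w 59.7 F [-0.  -0.1  0. ] j [ 0.02  0.85 -0.67  1.58  0.62  0.94 -1.17]
shift [ 0.7 -1.6 -1. ] [ 0.002  0.002 -0.002]
```

View pics/h2.png

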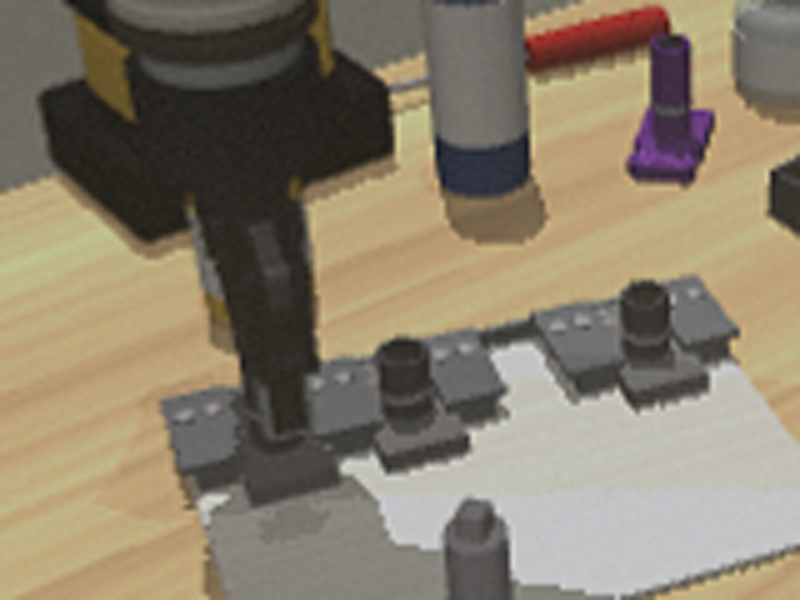

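```bash
python3 -m pendant '15 0 0 0 0 0 0;15 0 0 0 0 0 0;15 0 0 0 0 0 0;15 0 0 0 0 0 0;15 0 0 0 0 0 0;15 0 0 0 0 0 0' 70; python3 -m pendant '15 -2 0 0 0 0 0;15 -4 0 0 0 0 0;15 -6 0 0 0 0 0;15 -9 0 0 0 0 0;15 -12 0 0 0 0 0;15 -17 0 0 0 0 0;15 -22 0 0 0 0 0;15 -28 0 0 0 0 0' 70;python3 - <<'E'
from plan import *
to([*sw(-74,90),37],sp[2])
im=ctrl.read_camera("side"); x0,y0=160,150
cv2.imwrite(f"pics/h3.png",cv2.resize(im[y0:y0+120,x0:x0+160],None,fx=5,fy=5,interpolation=cv2.INTER_CUBIC))
E
```

```text
time_s: 14.03
tool_pos: [632.0, 254.4, 37.9]
eef_rot: [-0.0, 0.988, -0.155, 0.001]
contact_force: [-1.3, 0.8, 5.7]
gripper_width: 22.5
time_s: 14.7
tool_pos: [606.3, 262.4, 37.8]
eef_rot: [-0.0, 0.988, -0.156, 0.001]
contact_force: [2.3, -1.0, 6.4]
gripper_width: 22.6
t 14.7 pos [606.3 262.4  37.8] w 22.6 F [ 2.3 -1.   6.4] j [ 0.01  0.82 -0.67  1.64  0.62  0.91 -1.21]
shift [-39.4  -0.3   0.7] [-0.001 -0.002 -0.003]
```

View pics/h3.png

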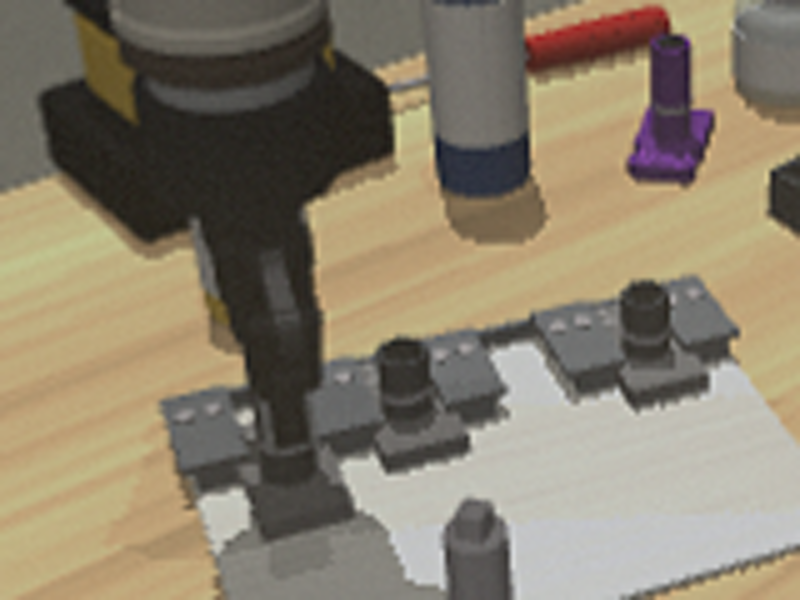

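```bash
python3 -m pendant '15 -6 0 0 0 0 0;15 -12 0 0 0 0 0;15 -19 0 0 0 0 0;15 -26 0 0 0 0 0;15 -33 0 0 0 0 0;15 -40 0 0 0 0 0;15 -40 0 0 0 0 0'; python3 -m pendant '15 0 0 -8 0 0 0;15 0 0 -20 0 0 0;15 0 0 -40 0 0 0;15 0 0 -60 0 0 0;15 0 0 -80 0 0 0;15 0 0 -97 0 0 0;15 0 0 -97 0 0 0' ;python3 - <<'E'
from plan import *
to([583,-171.5-23,135],0)
im=ctrl.read_camera("side"); x0,y0=160,120
cv2.imwrite(f"pics/h4.png",cv2.resize(im[y0:y0+150,x0:x0+160],None,fx=4,fy=4,interpolation=cv2.INTER_CUBIC))
E
```

```text
time_s: 15.33
tool_pos: [566.1, 275.7, 37.8]
eef_rot: [-0.0, 0.988, -0.155, 0.0]
contact_force: [-3.0, 0.6, 9.5]
gripper_width: 22.3
time_s: 15.92
tool_pos: [568.6, 275.9, 137.8]
eef_rot: [-0.002, 0.988, -0.155, 0.002]
contact_force: [-0.2, 1.1, -2.4]
gripper_width: 22.4
t 15.9167 pos [568.6 275.9 137.8] w 22.4 F [-0.2  1.1 -2.4] j [ 0.05  0.66 -0.76  1.67  0.52  1.02 -1.21]
shift [158.1 443.3   1.8] [-0.003 -0.004 -0.312]
```

View pics/h4.png

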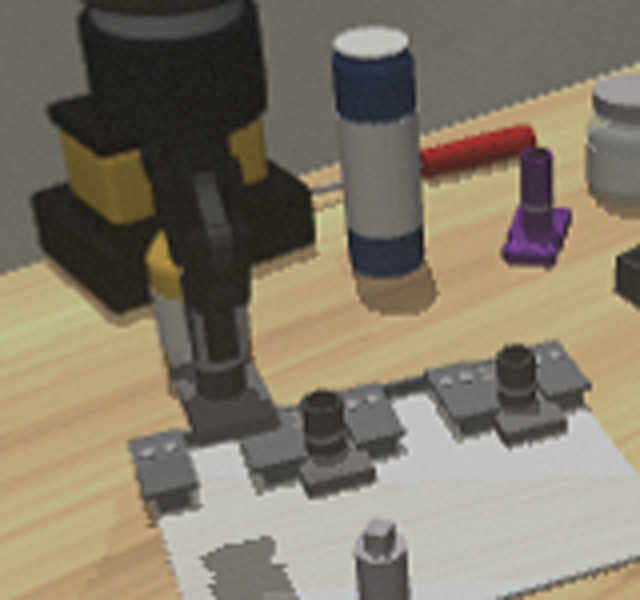

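```bash
python3 -m pendant '15 10 28 0 0 0 -0.02;15 21 58 0 0 0 -0.05;15 32 88 0 0 0 -0.08;15 43 119 0 0 0 -0.1;15 54 150 0 0 0 -0.13;15 65 181 0 0 0 -0.16;15 76 212 0 0 0 -0.19;15 87 243 0 0 0 -0.22' ;python3 - <<'E'
from plan import *
to([583,-194,135],0)
E
```

```text
time_s: 16.63
tool_pos: [573.7, 14.7, 132.2]
eef_rot: [0.0, 0.999, -0.045, -0.001]
contact_force: [0.2, -0.4, -2.4]
gripper_width: 22.8
t 16.6333 pos [573.7  14.7 132.2] w 22.8 F [ 0.2 -0.4 -2.4] j [ 0.55  0.59 -0.82  1.82  0.52  0.96 -0.59]
shift [ 28.2 207.   -2.8] [ 0.     0.003 -0.091]
```

```bash
python3 -m pendant '15 4 30 0 0 0 -0.03;15 8 60 0 0 0 -0.06;15 12 90 0 0 0 -0.09;15 16 120 0 0 0 -0.09;15 20 150 0 0 0 -0.09;15 25 180 0 0 0 -0.09;15 28 200 0 0 0 -0.09;15 28 206 0 0 0 -0.09' ;python3 -m pendant '15 0 0 0 0 0 0;15 0 0 0 0 0 0;15 0 0 0 0 0 0';python3 - <<'E'
from plan import *
to([583,-194,48],0)
for c,(x0,y0,w,h) in(("side",(250,60,180,160)),("top",(310,120,140,105))):
    im=ctrl.read_camera(c)
    cv2.imwrite(f"pics/i_{c}.png",cv2.resize(im[y0:y0+h,x0:x0+w],None,fx=3.7,fy=3.7,interpolation=cv2.INTER_CUBIC))
to([583,-194,48],0)
E
```

```text
time_s: 17.3
tool_pos: [582.4, -196.9, 131.6]
eef_rot: [0.001, 1.0, -0.004, -0.002]
contact_force: [-0.6, -1.4, -2.4]
gripper_width: 22.4
time_s: 17.55
tool_pos: [583.9, -188.4, 133.4]
eef_rot: [-0.001, 1.0, 0.0, -0.0]
contact_force: [0.3, 0.9, -2.3]
gripper_width: 22.5
t 17.55 pos [ 583.9 -188.4  133.4] w 22.5 F [ 0.3  0.9 -2.3] j [ 0.85  0.66 -0.82  1.72  0.55  1.01 -0.16]
shift [-0.8  5.8 85.4] [-0.002  0.001  0.001]
t 17.65 pos [ 584.2 -188.5  133.8] w 22.7 F [ 0.3  0.1 -2.3] j [ 0.85  0.66 -0.82  1.72  0.55  1.01 -0.16]
shift [-1.2  5.5 85.8] [-0.001  0.     0.001]
```

View pics/i_side.png

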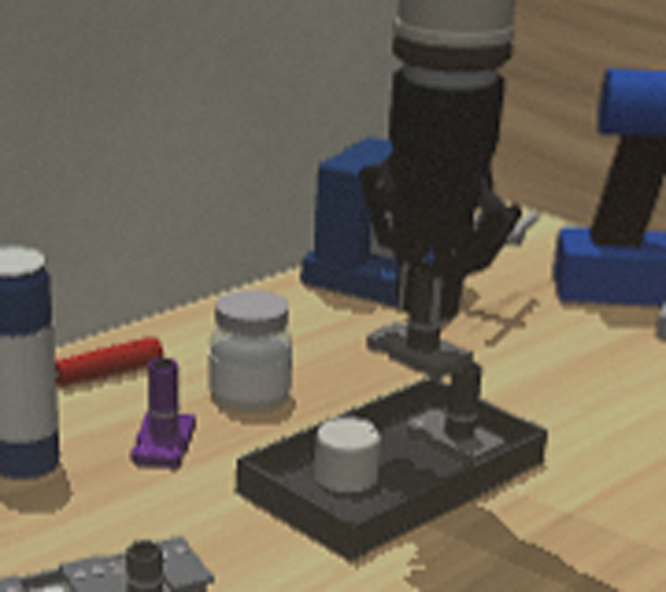

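View pics/i_top.png

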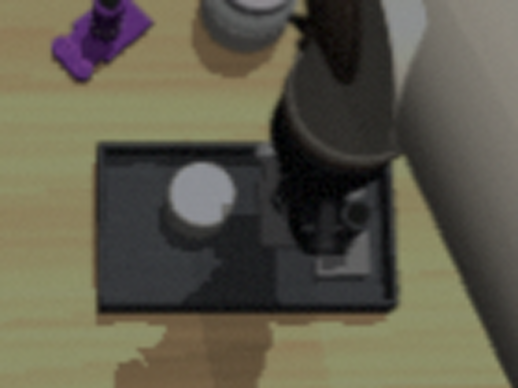

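```bash
python3 -m pendant '15 -0.5 3 0 0 0 0;15 -1 5 20 0 0 0;15 -1 5 40 0 0 0;15 -1 5 55 0 0 0;15 -1 5 68 0 0 0;15 -1 5 76 0 0 0;15 -1 5 76 0 0 0;15 -1 5 76 0 0 0' ;python3 - <<'E'
from plan import *
to([583,-194,39],0)
im=ctrl.read_camera("side");x0,y0=270,110
cv2.imwrite(f"pics/j.png",cv2.resize(im[y0:y0+120,x0:x0+150],None,fx=5,fy=5,interpolation=cv2.INTER_CUBIC))
to([583,-194,39],0)
E
```

```text
time_s: 18.32
tool_pos: [583.2, -195.6, 57.7]
eef_rot: [-0.0, 1.0, -0.001, -0.0]
contact_force: [-0.2, -0.9, -2.1]
gripper_width: 23.0
t 18.3167 pos [ 583.2 -195.6   57.7] w 23.0 F [-0.2 -0.9 -2.1] j [ 0.82  0.75 -0.75  1.75  0.63  0.9  -0.21]
shift [-0.2 -1.6 18.7] [-0.001  0.    -0.001]
t 18.3667 pos [ 583.8 -195.8   58.4] w 22.1 F [ 0.4  1.2 -1.3] j [ 0.82  0.75 -0.75  1.75  0.63  0.9  -0.21]
shift [-0.8 -1.8 19.4] [-0.    -0.001 -0.002]
```

View pics/j.png

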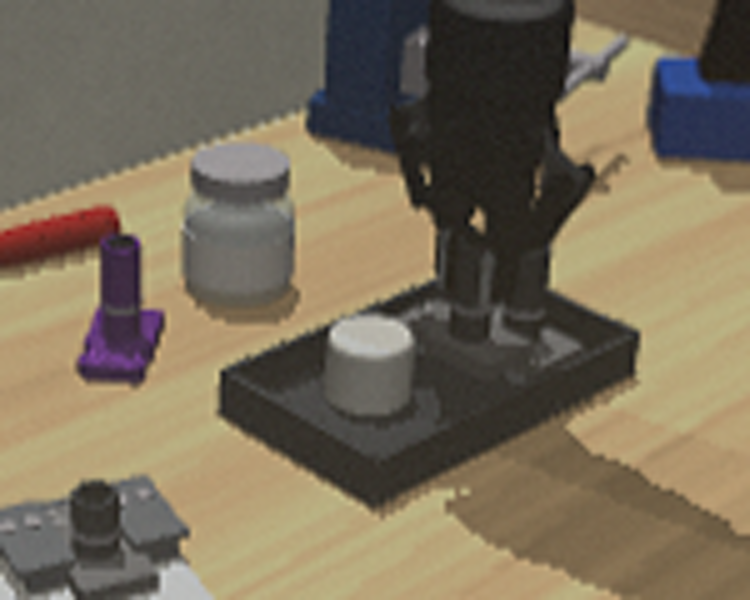

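```bash
python3 -m pendant '15 0 -1.5 5 0 0 0;15 0 -1.5 10 0 0 0;15 0 -1.5 14 0 0 0;15 0 -1.5 17 0 0 0;15 0 -1.5 19 0 0 0;15 0 -1.5 20 0 0 0;15 0 -1.5 20 0 0 0'
```

```text
time_s: 18.95
tool_pos: [582.8, -194.6, 38.8]
eef_rot: [0.0, 1.0, -0.001, -0.001]
contact_force: [-4.5, 0.2, 8.0]
gripper_width: 22.6
```

On the floor (8 N). Release, rise and back away.

```bash
python3 -m pendant '60 0 0 0 0 0 0;60 0 0 0 0 0 0;60 0 0 0 0 0 0;60 0 0 -1 0 0 0;60 0 0 -15 0 0 0;60 0 0 -40 0 0 0;60 0 0 -75 0 0 0;60 0 0 -110 0 0 0'; python3 -m pendant '60 -10 10 -10 0 0 0;60 -30 30 -30 0 0 0;60 -60 60 -50 0 0 0;60 -80 90 -50 0 0 0;60 -100 120 -50 0 0 0;60 -110 150 -50 0 0 0;60 -110 160 -50 0 0 0;60 -110 160 -50 0 0 0'; python3 - <<'E'
from ov import *
Tr=strip((588,-171.5,0.0));S=strip(np.load("strip.npy"))
for c,(x0,y0,w,h),k in(("top",(180,90,250,160),3.2),("side",(180,110,230,190),3.1)):
    im=ctrl.read_camera(c)
    cv2.imwrite(f"pics/k_{c}.png",cv2.resize(im[y0:y0+h,x0:x0+w],None,fx=k,fy=k,interpolation=cv2.INTER_CUBIC))
    for t in("long_a","short_a","tin","adaptor"):
        for d in ctrl.landmark_of(c,t): print(c,t,round(d["confidence"],2),np.round(d["location"],1))
s=ctrl.state();print(s["time_s"],s["tool_pos"],s["contact_force"])
E
```

```text
time_s: 19.62
tool_pos: [582.5, -194.0, 149.2]
eef_rot: [-0.001, 1.0, -0.001, -0.001]
contact_force: [0.8, -0.8, 0.1]
gripper_width: 59.8
time_s: 20.28
tool_pos: [471.2, -358.9, 198.5]
eef_rot: [0.001, 1.0, -0.004, 0.0]
contact_force: [0.2, 0.3, 0.4]
gripper_width: 60.2
top long_a 0.91 [ 587.9 -242.2    3.3]
top long_a 0.73 [354.1  73.6  -2. ]
top long_a 0.7 [ 7.415e+02 -6.410e+01 -4.000e-01]
top short_a 0.86 [579.6  80.4  -1.6]
top short_a 0.84 [6.232e+02 1.973e+02 2.000e-01]
top tin 0.68 [ 605.9 -138.3    6.2]
top tin 0.48 [610.  166.6  -1.7]
top adaptor 0.56 [486.6 246.2   3.7]
side long_a 0.76 [ 589.6 -196.3    7.2]
side long_a 0.69 [352.3  77.8   1.6]
side long_a 0.63 [741.6 -65.7  -2.8]
side long_a 0.55 [ 593.4 -242.4    8.3]
side short_a 0.77 [584.6  81.    3.5]
side short_a 0.71 [622.  198.8   6.7]
side tin 0.63 [294.1 293.7   2.3]
side tin 0.52 [ 606.5 -136.2    3.2]
side adaptor 0.73 [489.5 241.1   3.1]
20.7833 [ 473.26290226 -353.45176022  197.88099979] [ 0.18306917  0.38314489 -0.51853817]
```

View pics/k_top.png

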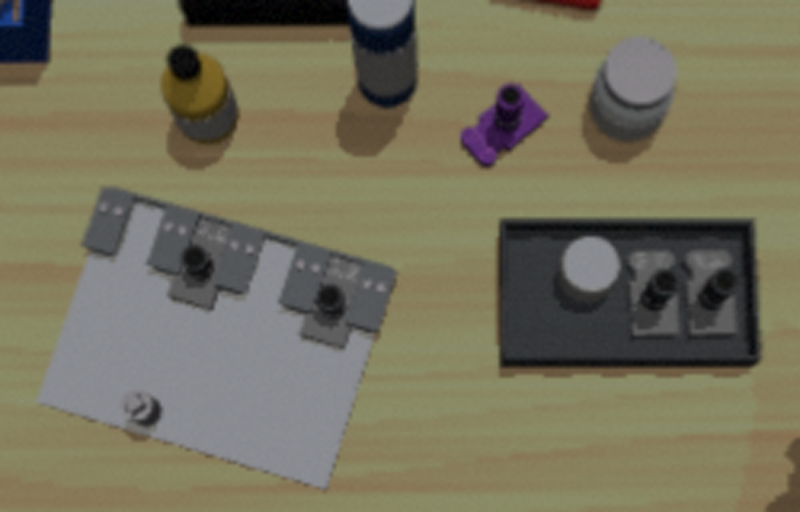

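View pics/k_side.png

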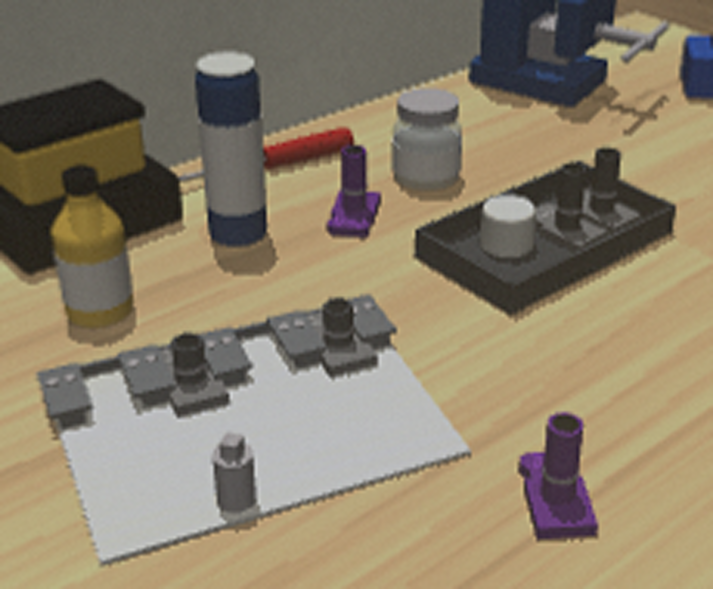

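Both long holders stand flat in the tray, at crop (657,290) and (717,290) in the top view. The shorts are still clipped, and the tin and adaptor have not moved.

```bash
python3 -c "
from workcell import ctrl
print(ctrl.close_job())"
```

```text
the job is handed in; nothing more can be done
None
```

I drew the grey long-socket holders from lanes −30 and +90, one at a time, and stood both in the tray. The first was in the tray before I drew the second. I handed the job in at about 20.8 s of the 54 s allowed; it reports no verdict.

**Last checks:**
- **Long holders:** both look flat and upright in the last pictures. The networks put them at about (590, −242) and (590, −196) mm, well inside the tray limits. In the last check the top camera's network reported only the first of the two, but both show clearly in its picture. The networks' heights of 3 to 8 mm are within their error of the tray floor.
- **Short holders:** both are still clipped, within about 5 mm of the first readings, which is about the networks' error.
- **Bystanders:** the tin and adaptor read within about 4 mm of their starting places. The spray can, glue and jar look unmoved in the last pictures. I did not re-measure the tape and block, but the arm never came near them.
- **Disagreements:** the networks also gave the two purple look-alikes as long holders and made two wrong tin reports. I ruled these out against the pictures.
- **Robot:** the gripper is open and clear of everything, with contact force near zero.

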